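# Open the burnisher's gear cover and hold it

### The job

Open the gear cover of the edge-burnishing machine and hold it for the leatherworker across the bench: first take the wax bar off the cover and lay it flat and lengthwise along the narrow top of the tool stand's upright board. Then pull up on the cover's round knob before turning it, to feel whether the latch is caught; if it is, give the knob about a quarter turn to release it, and raise the cover to about 40 degrees. Finish while holding the cover there with the fingers, and leave the maul, thread cone and jar where they stand.

Things in the scene. Friction and masses are not known exactly. Their poses are not given: they have to be found in the camera images.
- machine: Edge-burnishing machine fixed to the bench: grey gear housing 220 (x) by 150 (y) mm, 125 mm high, foot 250 by 180 mm; ribbed motor out to y = -200 mm (top 112 mm high); spindle with sanding drum and wooden mandrel out to y = +218 mm (top 94 mm high). Origin at the housing's centre on the bench, z up; x points away from the cover's hinge, towards the knob.
- cover: Hinged steel gear cover, plate 226 (x, from the hinge) by 158 (y) by 4 mm, about 0.5 kg. Origin mid-hinge at the plate's underside, at (-112, 0, 125) mm in the machine's frame; hinge along the machine's y, on the robot's side. z is its outward normal: up when shut, leaning to the machine's -x as the knob end rises. The hinge stops at 69 degrees: let go, it falls shut. Shut, its top is 129 mm up.
- knob (a point): Middle of the cover's black fluted round knob, 29 mm above the plate, at x = 182, y = 0 mm of the cover's frame. Knob 34 mm in diameter from 12 to 46 mm above the plate, on a neck; both the cover's handle and the latch's knob. This frame is the cover's and does not turn with the knob. Latch caught: the cover lifts only about 3 mm at the knob and stops dead. Free: it lifts with about 3 to 4 N.
- cover_knob (a joint): Turn of the knob from how it was found, rad, counter-clockwise from above; 0 at the start whatever the latch's state. It turns either way (friction 0.06 N m) and stays. On its shaft, unseen under the cover, a double-ended latch bar is clamped at an angle that differs each time; its end may be under a fixed strike. If caught, about 1.4 rad either way frees it; if free, such a turn may catch it.
- wax: Bar of hard wax, 90 (x) by 34 (y) by 24 (z) mm, about 70 g, loose, lying flat on the cover between hinge and knob. Origin at the centre of its underside.
- stand: Wooden tool stand fixed to the bench: a foot 270 (x) by 90 (y) by 16 mm with an upright board 28 mm thick (y), 180 mm long (x = -125 to +55 mm), its flat top 90 mm above the bench; at the +x end (x = 70 to 126 mm) a low block with three awls, handles up, 128 mm high. Origin at the centre of its underside.
- ledge (a point): Centre of the upright board's top face (28 mm wide, 180 mm long), 90 mm above the bench; x along the board, z up.
- maul: Bystander: turned wooden maul standing on its head, 66 mm in diameter, 190 mm high.
- thread_cone: Bystander: black cone of thread, 64 mm in diameter at the foot, 105 mm high.
- jar: Bystander: amber glass jar of edge dressing with a metal cap, 64 mm in diameter, 75 mm high.
Mind the look-alikes: they are no part of the job. What is shaped like the wax but turquoise is not meant.

How it is judged:
On the way, in this order (a step that is already met when the one before it is completed fails the run):
1. the wax bar lies flat and lengthwise on the stand's board, let go (horizontal distance between wax and ledge below 0.055 m and y of wax in the frame of ledge between -0.012 and 0.012 m and z of wax in the frame of ledge between -0.004 and 0.004 m and angle between the x axis of wax and the x axis of ledge, either way round below 0.2 rad and angle between wax's own z axis and vertical below 0.1 rad and contact force between wax and the fingers below 0.1 N and linear speed of wax below 0.03 m/s), for 0.2 s.
2. the cover is pulled up, against its latch or free of it, before the knob is turned (angle between cover's own z axis and vertical above 0.008 rad and contact force between cover and the fingers above 1 N and value of joint cover_knob between -0.3 and 0.3 rad), for 0.1 s.
3. the cover is free and raised well clear (angle between cover's own z axis and vertical above 0.35 rad), for 0.1 s.
At the end, for the whole second after the job is handed in: The cover stands still 30 to 50 degrees open, held up by the robot's fingers and nothing else; the wax bar lies at rest and flat on the stand's board, within 12 mm of its centre line, within 55 mm of its middle and within 11 degrees of its length (angle between cover's own z axis and vertical between 0.52 and 0.88 rad and angular speed of cover below 0.05 rad/s and contact force between cover and the fingers above 1 N and contact force between cover and wax below 0.1 N and contact force between cover and maul below 0.1 N and contact force between cover and thread_cone below 0.1 N and contact force between cover and jar below 0.1 N and horizontal distance between wax and ledge below 0.055 m and y of wax in the frame of ledge between -0.012 and 0.012 m and z of wax in the frame of ledge between -0.004 and 0.004 m and angle between the x axis of wax and the x axis of ledge, either way round below 0.2 rad and angle between wax's own z axis and vertical below 0.1 rad and linear speed of wax below 0.03 m/s); the arm keeps its last pose, push and grip.
It fails at once if a bystander is pushed more than 30 mm or knocked over (distance of any of maul, thread_cone, jar from where it was at the start of the episode above 0.03 m or angle between any of maul, thread_cone, jar's own z axis and vertical above 0.5 rad).
It fails at once if the wax bar falls to the bench (height (world z) of wax below 0.07 m).
It also fails if it takes over 64 s, if anything falls off the work surface, if the arm or the gripper's body presses on something with over 40 N, if the wrist force passes 120 N, or if a joint passes its speed limit or range.

### The arm

A 6-joint arm with a two-finger parallel gripper is mounted at the origin on the work surface. World frame = base frame: x ahead of the robot, y to its left, z up, the work surface at z = 0. Lengths are in m, angles in rad, forces in N, time in s.
With the tool pointing down it reaches from about 0.35 to 0.975 m from the base axis. Payload 4.9 kg.
Tool frame: the origin (TCP) lies at the very end of the fingers, on their centre line; the grasp point (between the pads) lies 19 mm behind it; z points along the fingers, y is the line along which they close (so a half turn about z gives the same grasp; the last joint's range is limited). The gripper opens to 85 mm and grips with 20 to 120 N. Pads are 22 mm wide; open, the fingers measure 114 mm over their backs; the gripper's body (76 mm by 85 mm) begins 54 mm behind the grasp point. The pads swing forward as they close: fully open they stand 13 mm farther back than shut.
Start: joints at [-1.366, 0.053, 1.613, -0, 1.476, -0.119], TCP at [0.199, -0.593, 0.207] pointing down, gripper open.
Joint ranges: [-3.01, 3.01], [-1.01, 2.22], [0.06, 2.58], [-1.02, 4.17], [0.09, 2.62], [-3.14, 3.14]. Speed limits (rad/s): [2.57, 2.57, 3.14, 3.14, 3.14, 3.14].

### API

Orientations are given as a rotation vector (axis times angle).
In Python, from workcell import manip gives the robot as it stands. The module is installed in compiled form; this text tells all that it offers.
- The arm moves only by the tool play_rows, never from a script. Its arguments are lists of equal length, an entry for each row: "slide": the shift along the world's x, y, z in units of 25 mm (1.0 is 25 mm), a list of three; "turn": the turn, a rotation vector about the world's x, y, z in units of 6 degrees (1.0 is 6 degrees), a list of three; "fingers": the closure, from -1 (fully open) to 1 (shut). In form: {"slide": [[tx, ty, tz], ...], "turn": [[wx, wy, wz], ...], "fingers": [fingers, ...]}. A call has 1 to 10 rows; each row shifts and turns the commanded pose from where the row before left it; what a row does not reach is not made up. A row lasts 1/12 s, in which the tool goes at most 41.7 mm and 7.16 degrees, less where a joint would pass 70% of its speed; a pose out of reach is approached as far as the arm can. A call is refused whole if a number of a shift passes 1 or a number of a turn 1, either way. A call with a gripper value outside its range is refused whole. The fingers move at their own pace and stop on an object; the grip force is fixed at half the most. Time passes only in rows, so rows that do not move let the fingers close. It gives the time, the measured TCP pose, the force, the opening and the grip force at its end, in the units of the state.
- manip.observe(): the state, without advancing time (a new reading comes with each control period).
- manip.snapshot(name): name is "side" or "top"; returns a dict with "color" (420x560x3 uint8, red, green, blue), "intrinsics" (3x3 intrinsics, pixels), "D" ([k1, k2, p1, p2, k3] as OpenCV has them; the pictures are not rectified), "R" (3x3) and "t" (3): a world point X has camera coordinates R X + t. Camera axes: x right, y down, z forward; pixel columns grow to the right and rows downward; lengths in m; the calibration is good to about 2 mm. A picture is of the moment at which its call begins. There is no depth.
- manip.sign_off(): hands the job in; it is judged then, once.
The state is a dict: "time": time; "joint_positions": joint angles; "dq": joint speeds; "tau": joint torques, N m; "position": TCP position; "orientation": TCP orientation; "wrist_force": force on the tool from outside, world axes, zero at the start; "moment": the same for the moment, N m; "grip_width": finger opening in m; "grip_force": force on a finger pad.
Only numpy, scipy, OpenCV 4.12 (cv2) and the standard library are available. Lean on these libraries where they do the work, as an engineer would, in place of code of your own. Each camera call takes 0.05 s, during which the arm holds its last target. There are 200 camera calls.

## Working session

There is one attempt and no reset: what is moved stays moved. The work goes in short steps, Python scripts to look and compute and a tool call to move; the robot and the scene stay as the last step left them, time stands still between calls to the robot, and variables do not carry over. Pictures are saved under pics/ and viewed, at most 10 in all, crops included, and the job is handed in when it is done.

Besides the shell and the picture viewer there is one more tool, called after "Emit:" as name(argument=value, ...), one argument or row to a line, values as JSON. play_rows: Moves the arm, as the interface text tells. Its arguments: {"type":"object","properties":{"slide":{"type":"array","items":{"type":"array","items":{"type":"number"}}},"turn":{"type":"array","items":{"type":"array","items":{"type":"number"}}},"fingers":{"type":"array","items":{"type":"number"}}},"required":["slide","turn","fingers"]}

```bash
mkdir -p pics; python3 - <<'E'
from workcell import manip
import cv2
s=manip.observe();print({k:s[k] for k in('time','position','orientation','grip_width','wrist_force')})
for n in("side","top"):
    d=manip.snapshot(n);cv2.imwrite(f"pics/{n}0.png",d["color"][:,:,::-1]);print(n,d["intrinsics"],d["D"],d["R"],d["t"], -d["R"].T@d["t"])
E
```

```text
{'time': 0.0, 'position': array([ 0.19869253, -0.59186258,  0.2059482 ]), 'orientation': array([-3.09844770e+00, -5.06014693e-01,  1.91433977e-04]), 'grip_width': 0.08511868298157757, 'wrist_force': array([-0.10411369,  0.64460023, -0.34522032])}
side [[484.25252782   0.         277.42306892]
 [  0.         484.25252782 210.63193744]
 [  0.           0.           1.        ]] [-0.17734208  0.          0.          0.          0.        ] [[-0.85964089 -0.51085418  0.00674877]
 [-0.36491924  0.6047164  -0.70792092]
 [ 0.35756327 -0.61102053 -0.70625946]] [0.45223198 0.28995564 1.13892498] [0.08732976 0.75159021 1.0065902 ]
top [[435.29677055   0.         280.93174903]
 [  0.         435.29677055 216.86590247]
 [  0.           0.           1.        ]] [0.01871647 0.         0.         0.         0.        ] [[ 0.01738957 -0.99980222 -0.00964999]
 [-0.99638056 -0.01652526 -0.08338277]
 [ 0.08320681  0.01106505 -0.99647087]] [-0.0265743   0.52740392  1.00111583] [ 0.44265747 -0.02893095  1.04130272]
```

View pics/top0.png

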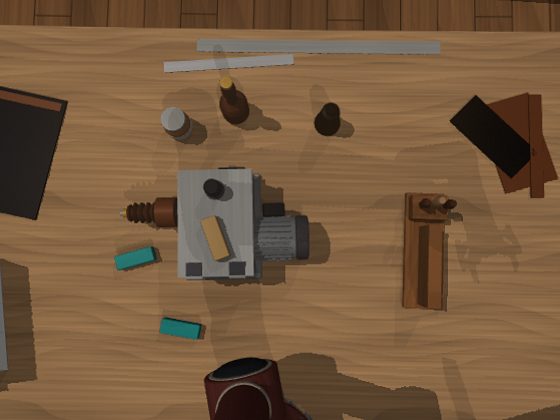

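View pics/side0.png

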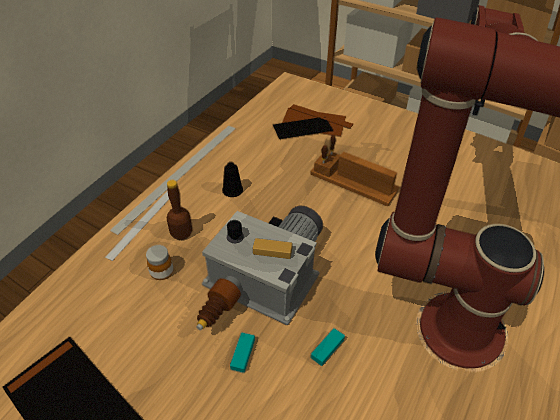

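The top view shows the machine's cover at about (178–254, 168–278), with the wax at (215,238) and the knob at (213,188). The stand is at (404–447, 193–310) with its awls at the top end, and the bystanders sit beyond the machine. In the side view the wax is at (272,248) and the stand at (355,175). I'll zoom in on the parts that matter and measure.

```bash
cat > h.py <<'E'
import numpy as np,cv2
from workcell import manip
def ray(d,p):
    u=cv2.undistortPoints(np.array([[p]],float),d["intrinsics"],d["D"])[0,0]
    return -d["R"].T@d["t"], d["R"].T@np.array([u[0],u[1],1.])
def onz(d,p,z):
    c,v=ray(d,p); return c+v*(z-c[2])/v[2]
def tri(ds,ps):
    A=np.zeros((3,3));b=np.zeros(3)
    for d,p in zip(ds,ps):
        c,v=ray(d,p);v/=np.linalg.norm(v);M=np.eye(3)-np.outer(v,v);A+=M;b+=M@c
    return np.linalg.solve(A,b)
def proj(d,X):
    return cv2.projectPoints(np.array([X],float),cv2.Rodrigues(d["R"])[0],d["t"],d["intrinsics"],d["D"])[0][0,0]
E
python3 - <<'E'
from h import *
t=cv2.imread("pics/top0.png");s=cv2.imread("pics/side0.png")
a=cv2.resize(t[160:290,165:265],None,fx=4,fy=4,interpolation=cv2.INTER_CUBIC)
b=cv2.resize(t[185:315,395:460],None,fx=4,fy=4,interpolation=cv2.INTER_CUBIC)
cv2.imwrite("pics/c1.png",np.hstack([a,b]))
hsv=cv2.cvtColor(t,cv2.COLOR_BGR2HSV)
for p in[(215,238),(208,225),(190,220),(440,250),(418,250),(424,280),(424,250),(433,250),(409,250)]:print(p,hsv[p[1],p[0]])
E
```

```text
(215, 238) [ 17 131 144]
(208, 225) [ 17 131 146]
(190, 220) [ 20  19 122]
(440, 250) [ 13 170 102]
(418, 250) [ 13 171  76]
(424, 280) [ 13 164  56]
(424, 250) [ 12 169  59]
(433, 250) [ 13 168 114]
(409, 250) [ 13 164  95]
```

View pics/c1.png

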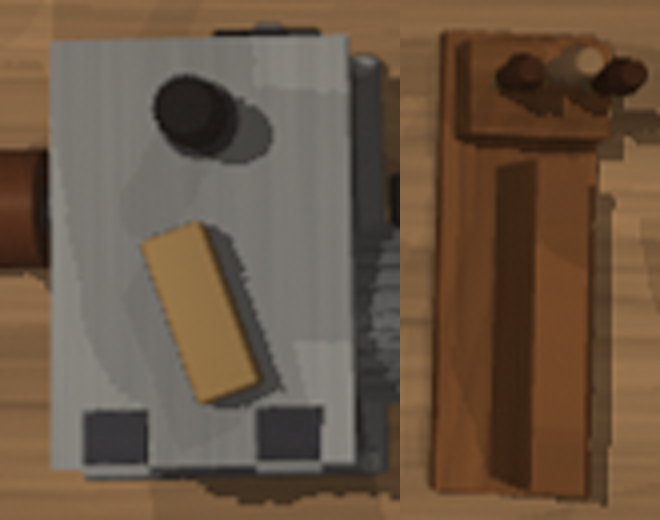

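The crop shows the wax's top face as a clear tan rectangle, the knob cap at crop (188,108), and the board's top as a lit strip from crop (533,160) to (590,494). The cover corners are also clear.

```bash
cat > m.py <<'E'
from h import *
T=manip.snapshot("top");S=manip.snapshot("side")
t=T["color"]
A=lambda c:(165+c[0]/4-.375,160+c[1]/4-.375)
B=lambda c:(395+(c[0]-400)/4-.375,185+c[1]/4-.375)
np.set_printoptions(precision=4,suppress=True)
C=np.array([onz(T,A(c),.129) for c in[(52,40),(347,35),(354,468),(50,468)]]);print("cover",C,C.mean(0))
print("sizes",[np.linalg.norm(C[i]-C[(i+1)%4]) for i in range(4)])
d=(C[0]+C[1]-C[2]-C[3])/2;print("machine yaw",np.arctan2(d[1],d[0]), "kn from y edge", )
W=np.array([onz(T,A(c),.153) for c in[(142,243),(200,222),(258,382),(203,403)]]);print("wax",W.mean(0),[np.linalg.norm(W[i]-W[(i+1)%4]) for i in range(4)])
hs=cv2.cvtColor(t,cv2.COLOR_RGB2HSV);m=((hs[...,1]>90)&(hs[...,2]>110)).astype(np.uint8);m[:,:195]=0;m[:,240:]=0;m[:212]=0;m[265:]=0
c=max(cv2.findContours(m,0,1)[0],key=cv2.contourArea)
P=np.array([onz(T,p[0],.153)[:2] for p in c],np.float32);r=cv2.minAreaRect(P*1000);print("wax rect",r)
b=cv2.boxPoints(r);e=[b[1]-b[0],b[2]-b[1]];e=max(e,key=np.linalg.norm);print("yaw",np.arctan2(e[1],e[0]))
K=onz(T,A((188,107)),.175);print("knob",K)
L=np.array([onz(T,B(c),.09) for c in[(536,160),(595,162),(587,495),(531,490)]]);print("board",L,L.mean(0),[np.linalg.norm(L[i]-L[(i+1)%4]) for i in range(4)])
d=(L[0]-L[3]);print("board yaw",np.arctan2(d[1],d[0]))
F=np.array([onz(T,B(c),z) for c,z in[((442,30),.016),((433,488),.016),]]);print("foot edge",F,np.arctan2(*(F[0]-F[1])[1::-1]))
# predictions into side image
s=S["color"].copy()
for X in[*W,*L,*C,K]: cv2.circle(s,tuple(int(round(v)) for v in proj(S,X)),1,(255,0,0),-1)
cv2.imwrite("pics/s1.png",cv2.resize(s[120:330,190:410],None,fx=3,fy=2.8)[:,:,::-1])
E
python3 m.py
```

```text
cover [[0.6159 0.2024 0.129 ]
 [0.6211 0.0458 0.129 ]
 [0.3932 0.0369 0.129 ]
 [0.3905 0.1951 0.129 ]] [0.5052 0.12   0.129 ]
sizes [np.float64(0.15675338357072263), np.float64(0.22811831274902053), np.float64(0.15821882147204636), np.float64(0.22555878089201137)]
machine yaw 0.03589921368340854 kn from y edge
wax [0.472  0.1152 0.153 ] [np.float64(0.03148853563443528), np.float64(0.08725037481831377), np.float64(0.029809728008544187), np.float64(0.08772613578125608)]
wax rect ((472.3493957519531, 116.92066955566406), (87.52938079833984, 31.87092399597168), 21.729448318481445)
yaw 0.3792505
knob [0.5742 0.1211 0.175 ]
board [[ 0.5105 -0.3403  0.09  ]
 [ 0.5099 -0.3722  0.09  ]
 [ 0.3312 -0.3652  0.09  ]
 [ 0.3332 -0.3355  0.09  ]] [ 0.4212 -0.3533  0.09  ] [np.float64(0.03184062520285963), np.float64(0.1788153422357031), np.float64(0.029773783067004015), np.float64(0.177290483497194)]
board yaw -0.02713658149871484
foot edge [[ 0.5918 -0.3102  0.016 ]
 [ 0.3247 -0.3031  0.016 ]] -0.026428867549869065
```

View pics/s1.png

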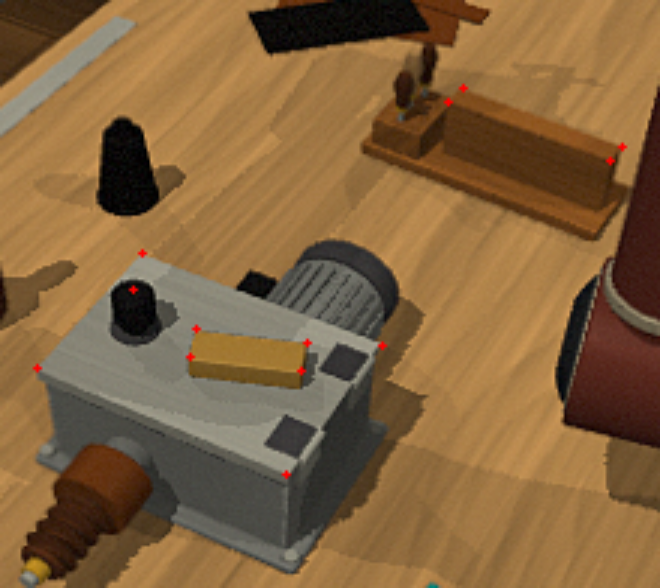

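The projected points land on the wax, knob, cover and board in the side view, so the measurements hold. I'll move over the wax now.

Emit:
play_rows(
  slide=[
    [0.36,0.94,0.04],
    [0.36,0.94,0.04],
    [0.36,0.94,0.04],
    [0.36,0.94,0.04],
    [0.36,0.94,0.04],
    [0.36,0.94,0.04],
    [0.36,0.94,0.04],
    [0.36,0.94,0.04],
    [0.36,0.94,0.04],
    [0.36,0.94,0.04],
  ],
  turn=[
    [0,0,0.05],
    [0,0,0.05],
    [0,0,0.05],
    [0,0,0.05],
    [0,0,0.05],
    [0,0,0.05],
    [0,0,0.05],
    [0,0,0.05],
    [0,0,0.05],
    [0,0,0.05],
  ],
  fingers=[-1,-1,-1,-1,-1,-1,-1,-1,-1,-1],
)

```text
time: 1.03
position: [0.289, -0.3562, 0.217]
orientation: [-3.086, -0.587, -0.0]
wrist_force: [0.0, -0.1, -0.6]
grip_width: 0.0856
grip_force: 0.0
```

Emit:
play_rows(
  slide=[
    [0.36,0.94,0],
    [0.36,0.94,0],
    [0.36,0.94,0],
    [0.36,0.94,0],
    [0.36,0.94,0],
    [0.36,0.94,0],
    [0.36,0.94,0],
    [0.36,0.94,0],
    [0.36,0.94,0],
    [0.36,0.94,0],
  ],
  turn=[
    [0,0,0],
    [0,0,0],
    [0,0,0],
    [0,0,0],
    [0,0,0],
    [0,0,0],
    [0,0,0],
    [0,0,0],
    [0,0,0],
    [0,0,0],
  ],
  fingers=[-1,-1,-1,-1,-1,-1,-1,-1,-1,-1],
)

```text
time: 1.87
position: [0.379, -0.1213, 0.2171]
orientation: [3.086, 0.587, 0.0]
wrist_force: [1.1, 0.1, 0.7]
grip_width: 0.0854
grip_force: 0.0
```

Emit:
play_rows(
  slide=[
    [0.36,0.94,0],
    [0.36,0.94,0],
    [0.36,0.94,0],
    [0.36,0.94,0],
    [0.36,0.94,0],
    [0.36,0.94,0],
    [0.36,0.94,0],
    [0.36,0.94,0],
    [0.36,0.6,0],
    [0,0,0],
  ],
  turn=[
    [0,0,0],
    [0,0,0],
    [0,0,0],
    [0,0,0],
    [0,0,0],
    [0,0,0],
    [0,0,0],
    [0,0,0],
    [0,0,0],
    [0,0,0],
  ],
  fingers=[-1,-1,-1,-1,-1,-1,-1,-1,-1,-1],
)

```text
time: 2.7
position: [0.4603, 0.0827, 0.2169]
orientation: [-3.084, -0.593, 0.0]
wrist_force: [-0.4, -0.1, -1.9]
grip_width: 0.0858
grip_force: 0.0
```

Emit:
play_rows(
  slide=[
    [0.24,0.68,-0.2],
    [0.24,0.68,-0.6],
    [0,0,-0.7],
    [0,0,-0.7],
    [0,0,-0.6],
    [0,0,-0.4],
    [0,0,-0.15],
    [0,0,0],
  ],
  turn=[
    [0,0,0],
    [0,0,0],
    [0,0,0],
    [0,0,0],
    [0,0,0],
    [0,0,0],
    [0,0,0],
    [0,0,0],
  ],
  fingers=[-1,-1,-1,-1,-1,-1,-1,-1],
)

```text
time: 3.37
position: [0.4711, 0.1139, 0.1325]
orientation: [-3.086, -0.586, 0.003]
wrist_force: [-0.6, -0.9, 0.3]
grip_width: 0.0854
grip_force: 0.0
```

Emit:
play_rows(
  slide=[
    [0,0,0],
    [0,0,0],
    [0,0,0],
    [0,0,0],
    [0,0,0],
    [0,0,0],
    [0,0,0],
    [0,0,0],
  ],
  turn=[
    [0,0,0],
    [0,0,0],
    [0,0,0],
    [0,0,0],
    [0,0,0],
    [0,0,0],
    [0,0,0],
    [0,0,0],
  ],
  fingers=[1,1,1,1,1,1,1,1],
)

```text
time: 4.03
position: [0.4719, 0.1145, 0.1335]
orientation: [3.086, 0.587, 0.0]
wrist_force: [0.1, -0.4, 0.1]
grip_width: 0.0002
grip_force: 0.0
```

```bash
python3 - <<'E'
from h import *
T=manip.snapshot("top");S=manip.snapshot("side")
a=cv2.resize(T["color"][150:290,150:270],None,fx=3,fy=3);b=cv2.resize(S["color"][180:320,190:340],None,fx=3,fy=3)
cv2.imwrite("pics/m1.png",np.hstack([a,b])[:,:,::-1]);print(manip.observe()["grip_width"])
E
```

```text
-0.00022146944067663455
```

View pics/m1.png

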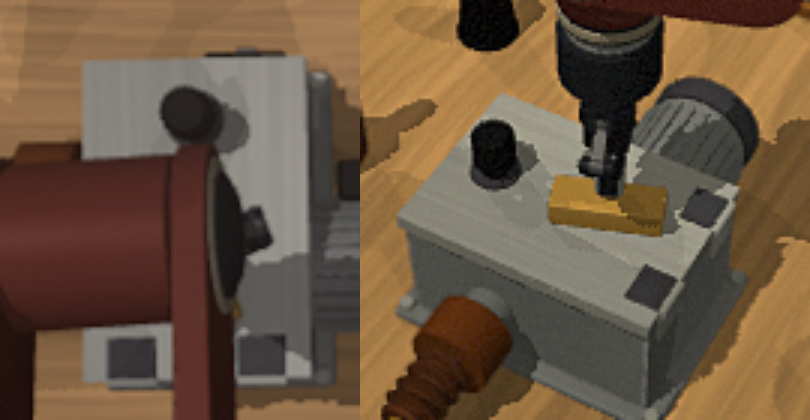

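```bash
python3 - <<'E'
from h import *
np.set_printoptions(precision=4,suppress=True)
S=manip.snapshot("side");o=manip.observe();print(o["position"],o["orientation"],o["joint_positions"])
print("tcp px crop",[(proj(S,p)-[190,180])*3+[360,0] for p in(o["position"],o["position"]+[0,0,.02],o["position"]+[0,0,.05])])
s0=cv2.imread("pics/side0.png")[:,:,::-1]
for im in(s0,S["color"]):
    hs=cv2.cvtColor(np.ascontiguousarray(im),cv2.COLOR_RGB2HSV);m=((hs[...,1]>110)&(hs[...,2]>60)).astype(np.uint8);m[:,:245]=0;m[:,298:]=0;m[:232]=0;m[264:]=0
    c=max(cv2.findContours(m,0,1)[0],key=cv2.contourArea);x,y,w,h=cv2.boundingRect(c);print(x,y,x+w,y+h)
    q=c[:,0,:]
    for k in(q[np.argmin(q@[1,-1])],q[np.argmin(q@[1,1])],q[np.argmax(q@[1,1])],q[np.argmax(q@[1,-1])]):print(k,onz(S,k,.129),onz(S,k,.153))
E
```

```text
[0.4718 0.1145 0.1334] [-3.0861 -0.5875  0.    ] [ 0.0847 -0.2333  2.0056  0.      1.3693  1.2792]
tcp px crop [array([608.336 , 209.3788]), array([608.3308, 192.687 ]), array([608.3242, 166.8241])]
253 238 292 259
[253 253] [0.5086 0.144  0.129 ] [0.4971 0.1606 0.153 ]
[256 238] [0.5281 0.1002 0.129 ] [0.516 0.118 0.153]
[289 258] [0.4282 0.1133 0.129 ] [0.4189 0.1308 0.153 ]
[291 242] [0.4489 0.0675 0.129 ] [0.439  0.0862 0.153 ]
253 238 292 259
[253 253] [0.5086 0.144  0.129 ] [0.4971 0.1606 0.153 ]
[256 238] [0.5281 0.1002 0.129 ] [0.516 0.118 0.153]
[289 258] [0.4282 0.1133 0.129 ] [0.4189 0.1308 0.153 ]
[291 242] [0.4489 0.0675 0.129 ] [0.439  0.0862 0.153 ]
```

```bash
python3 - <<'E'
from h import *
S=manip.snapshot("side");o=manip.observe();s=cv2.resize(S["color"][195:275,235:315],None,fx=7,fy=7,interpolation=cv2.INTER_CUBIC)
for dz in(0,.01,.02,.03,.04):
    p=(proj(S,o["position"]+[0,0,dz])-[235,195]+.5)*7
    cv2.circle(s,(int(p[0]),int(p[1])),2,(255,0,0),-1)
cv2.imwrite("pics/m2.png",s[:,:,::-1])
E
```

```text
(no output)
```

View pics/m2.png

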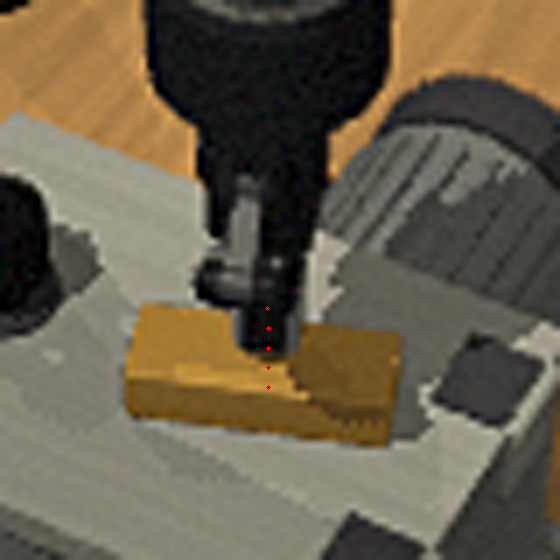

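The shut fingertips stop on the wax's top, at crop (265,352). That is about 19 mm higher than the reported TCP, and the wax hasn't moved. I'll reopen, go about 22 mm lower and grip again.

Emit:
play_rows(
  slide=[
    [0,0,0.3],
    [0,0,0],
    [0,0,0],
    [0,0,0],
    [0,0,0],
    [0,0,0],
    [0,0.05,-0.3],
    [0,0,-0.4],
    [0,0,-0.3],
    [0,0,-0.2],
  ],
  turn=[
    [0,0,0],
    [0,0,0],
    [0,0,0],
    [0,0,0],
    [0,0,0],
    [0,0,0],
    [0,0,0],
    [0,0,0],
    [0,0,0],
    [0,0,0],
  ],
  fingers=[-1,-1,-1,-1,-1,-1,-1,-1,-1,-1],
)

```text
time: 5.07
position: [0.4707, 0.1157, 0.1088]
orientation: [-3.086, -0.587, 0.005]
wrist_force: [-0.1, 0.2, 0.8]
grip_width: 0.0853
grip_force: 0.0
```

Emit:
play_rows(
  slide=[
    [0,0,0],
    [0,0,0],
    [0,0,0],
    [0,0,0],
    [0,0,0],
    [0,0,0],
    [0,0,0],
    [0,0,0],
  ],
  turn=[
    [0,0,0],
    [0,0,0],
    [0,0,0],
    [0,0,0],
    [0,0,0],
    [0,0,0],
    [0,0,0],
    [0,0,0],
  ],
  fingers=[1,1,1,1,1,1,1,1],
)

```text
time: 5.73
position: [0.4725, 0.1158, 0.1118]
orientation: [3.086, 0.587, 0.003]
wrist_force: [-0.7, 0.3, 3.5]
grip_width: 0.0328
grip_force: 60.0
```

Emit:
play_rows(
  slide=[
    [0,0,0.2],
    [0,0,0.4],
    [0,0,0.6],
    [0,0,0.6],
    [0,0,0.6],
    [0,0,0.6],
    [-0.1,-0.4,0],
    [-0.1,-0.8,0],
    [-0.1,-0.9,0],
    [-0.1,-0.9,0],
  ],
  turn=[
    [0,0,0],
    [0,0,0],
    [0,0,0],
    [0,0,0],
    [0,0,0],
    [0,0,0],
    [0,0,-0.2],
    [0,0,-0.2],
    [0,0,-0.2],
    [0,0,-0.2],
  ],
  fingers=[1,1,1,1,1,1,1,1,1,1],
)

```text
time: 6.57
position: [0.4609, 0.0396, 0.1853]
orientation: [3.108, 0.456, -0.002]
wrist_force: [0.0, -0.2, -0.0]
grip_width: 0.0328
grip_force: 59.6
```

Emit:
play_rows(
  slide=[
    [-0.1,-0.9,0],
    [-0.1,-0.9,0],
    [-0.1,-0.9,0],
    [-0.1,-0.9,0],
    [-0.1,-0.9,0],
    [-0.1,-0.9,0],
    [-0.1,-0.9,0],
    [-0.1,-0.9,0],
    [-0.1,-0.9,0],
    [-0.1,-0.9,0],
  ],
  turn=[
    [0,0,-0.2],
    [0,0,-0.2],
    [0,0,-0.2],
    [0,0,-0.2],
    [0,0,-0.2],
    [0,0,-0.2],
    [0,0,-0.2],
    [0,0,-0.2],
    [0,0,-0.2],
    [0,0,-0.2],
  ],
  fingers=[1,1,1,1,1,1,1,1,1,1],
)

```text
time: 7.4
position: [0.4356, -0.1855, 0.1851]
orientation: [-3.139, -0.127, 0.002]
wrist_force: [0.4, -0.4, -0.5]
grip_width: 0.0325
grip_force: 59.6
```

Emit:
play_rows(
  slide=[
    [-0.1,-0.9,0],
    [-0.1,-0.9,0],
    [-0.1,-0.9,0],
    [-0.1,-0.9,0],
    [-0.1,-0.9,0],
    [-0.1,-0.9,0],
    [0,-0.3,0],
    [0,0,0],
    [0,0,0],
  ],
  turn=[
    [0,0,-0.2],
    [0,0,-0.2],
    [0,0,-0.2],
    [0,0,-0.2],
    [0,0,-0.2],
    [0,0,0],
    [0,0,0],
    [0,0,0],
    [0,0,0],
  ],
  fingers=[1,1,1,1,1,1,1,1,1],
)

```text
time: 8.15
position: [0.4213, -0.3263, 0.1853]
orientation: [-3.14, 0.036, 0.001]
wrist_force: [0.1, -0.6, -1.1]
grip_width: 0.0326
grip_force: 59.7
```

```bash
python3 - <<'E'
from h import *
T=manip.snapshot("top");S=manip.snapshot("side");o=manip.observe();print(o["time"],o["position"],o["orientation"],o["grip_width"],2*np.arctan2(o["orientation"][1],o["orientation"][0]))
a=cv2.resize(T["color"][185:315,385:485],None,fx=4,fy=4);s=S["color"]
p=o["position"].copy();W=[.421,-.352,.09]
q=proj(S,p+[0,0,.03]);x,y=int(q[0])-60,int(q[1])-50
b=cv2.resize(s[y:y+130,x:x+100],None,fx=4,fy=4)
cv2.imwrite("pics/p1.png",np.hstack([a,b])[:,:,::-1]);print(x,y)
E
```

```text
8.25 [ 0.42169565 -0.32573074  0.18557925] [-3.14051522e+00  3.33918112e-02  7.16313631e-04] 0.032327441117203766 6.261920928173295
309 84
```

View pics/p1.png

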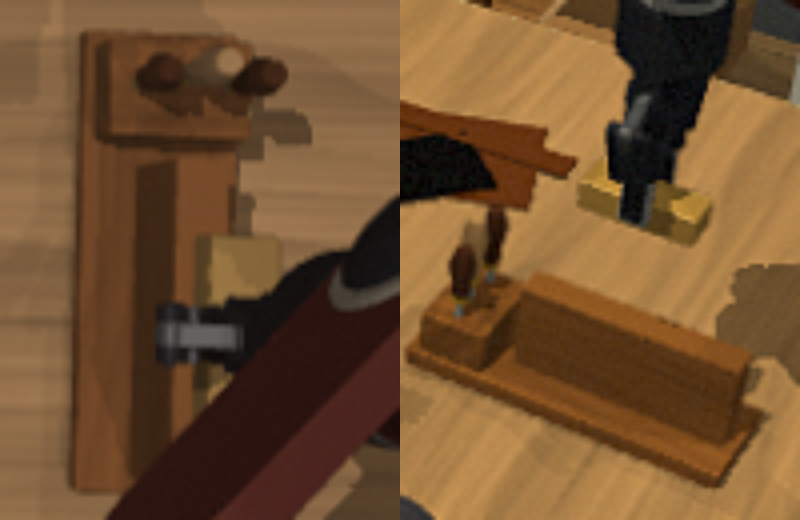

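The wax is held level and aligned over the stand. Its left edge is at crop x=197, its right edge at 280, and its far end at row 237. I'll check its lateral position before lowering.

```bash
python3 - <<'E'
from h import *
T=manip.snapshot("top")
f=lambda c:(385+c[0]/4-.375,185+c[1]/4-.375)
for z in(.217,.227):
    print([onz(T,f(c),z).round(4) for c in((197,237),(280,237),(197,290))])
E
```

```text
[array([ 0.4653, -0.3081,  0.217 ]), array([ 0.466 , -0.3468,  0.217 ]), array([ 0.4405, -0.3078,  0.217 ])]
[array([ 0.465 , -0.3047,  0.227 ]), array([ 0.4657, -0.3429,  0.227 ]), array([ 0.4405, -0.3044,  0.227 ])]
```

Emit:
play_rows(
  slide=[
    [0,-0.5,0],
    [0,-0.52,-0.4],
    [0,0,-0.7],
    [0,0,-0.8],
    [0,0,-0.8],
    [0,0,-0.7],
    [0,0,-0.6],
    [0,0,-0.3],
    [0,0,-0.1],
    [0,0,0],
  ],
  turn=[
    [0,0,0],
    [0,0,0],
    [0,0,0],
    [0,0,0],
    [0,0,0],
    [0,0,0],
    [0,0,0],
    [0,0,0],
    [0,0,0],
    [0,0,0],
  ],
  fingers=[1,1,1,1,1,1,1,1,1,1],
)

```text
time: 9.13
position: [0.4218, -0.3522, 0.0756]
orientation: [-3.141, 0.034, 0.001]
wrist_force: [-0.0, -0.5, -0.6]
grip_width: 0.0331
grip_force: 59.8
```

Emit:
play_rows(
  slide=[
    [0,0,-0.04],
    [0,0,0],
    [0,0,0],
  ],
  turn=[
    [0,0,0],
    [0,0,0],
    [0,0,0],
  ],
  fingers=[1,1,1],
)

```text
time: 9.38
position: [0.4224, -0.3529, 0.0762]
orientation: [3.14, -0.034, 0.002]
wrist_force: [0.8, 0.2, -0.5]
grip_width: 0.0325
grip_force: 59.8
```

Emit:
play_rows(
  slide=[
    [0,0,-0.08],
    [0,0,0],
    [0,0,0],
  ],
  turn=[
    [0,0,0],
    [0,0,0],
    [0,0,0],
  ],
  fingers=[1,1,1],
)

```text
time: 9.63
position: [0.4218, -0.3523, 0.073]
orientation: [3.141, -0.034, 0.0]
wrist_force: [-0.3, -0.0, 0.5]
grip_width: 0.0325
grip_force: 59.8
```

Emit:
play_rows(
  slide=[
    [0,0,-0.06],
    [0,0,0],
    [0,0,0],
  ],
  turn=[
    [0,0,0],
    [0,0,0],
    [0,0,0],
  ],
  fingers=[1,1,1],
)

```text
time: 9.88
position: [0.422, -0.3525, 0.0728]
orientation: [3.141, -0.034, 0.0]
wrist_force: [-3.0, 1.6, 5.4]
grip_width: 0.0324
grip_force: 60.5
```

Emit:
play_rows(
  slide=[
    [0,0,0],
    [0,0,0],
    [0,0,0],
    [0,0,0],
    [0,0,0],
    [0,0,0],
    [0,0,0.3],
    [0,0,0.6],
    [0,0,0.8],
    [0,0,1],
  ],
  turn=[
    [0,0,0],
    [0,0,0],
    [0,0,0],
    [0,0,0],
    [0,0,0],
    [0,0,0],
    [0,0,0],
    [0,0,0],
    [0,0,0],
    [0,0,0],
  ],
  fingers=[-1,-1,-1,-1,-1,-1,-1,-1,-1,-1],
)

```text
time: 10.72
position: [0.421, -0.3514, 0.1385]
orientation: [-3.139, 0.034, 0.003]
wrist_force: [0.2, -0.8, 0.3]
grip_width: 0.0849
grip_force: 0.0
```

Emit:
play_rows(
  slide=[
    [0,0,1],
    [0,0,1],
    [0,0,1],
    [0,0.5,0.5],
    [0,1,0],
    [0,1,0],
    [0,1,0],
    [0,1,0],
    [0,1,0],
    [0,1,0],
  ],
  turn=[
    [0,0,0],
    [0,0,0],
    [0,0,0],
    [0,0,0],
    [0,0,0],
    [0,0,0],
    [0,0,0],
    [0,0,0],
    [0,0,0],
    [0,0,0],
  ],
  fingers=[-1,-1,-1,-1,-1,-1,-1,-1,-1,-1],
)

```text
time: 11.55
position: [0.4217, -0.1887, 0.2271]
orientation: [3.141, -0.035, 0.001]
wrist_force: [0.4, 0.3, -0.6]
grip_width: 0.0853
grip_force: 0.0
```

```bash
python3 - <<'E'
from h import *
T=manip.snapshot("top");S=manip.snapshot("side");o=manip.observe();print(o["time"],o["position"],o["orientation"],o["joint_positions"])
a=cv2.resize(T["color"][185:315,385:485],None,fx=4,fy=4)
b=cv2.resize(S["color"][120:220,300:400],None,fx=4,fy=5.2)
cv2.imwrite("pics/p2.png",np.hstack([a,b])[:,:,::-1])
hs=cv2.cvtColor(T["color"],cv2.COLOR_RGB2HSV)
t=T["color"][:,:,::-1];cv2.imwrite("t2.png",t)
hs=cv2.cvtColor(t,cv2.COLOR_BGR2HSV);m=((hs[...,0]>15)&(hs[...,1]>90)&(hs[...,2]>110)).astype(np.uint8);m[:,:424]=0;m[:,452:]=0;m[:215]=0;m[310:]=0
c=max(cv2.findContours(m,0,1)[0],key=cv2.contourArea)
P=np.array([onz(T,p[0],.114)[:2] for p in c],np.float32)*1000;print(cv2.minAreaRect(P),P.min(0),P.max(0))
E
```

```text
11.65 [ 0.42195439 -0.18731235  0.22718345] [-3.14131087e+00  2.86924571e-02 -1.92381898e-03] [-5.79731995e-01 -3.66993723e-01  1.95342375e+00  7.88039067e-04
  1.55421297e+00  1.00931895e+00]
((462.99395751953125, -364.1982421875), (6.3218889236450195, 8.377205848693848), 1.036861538887024) [ 459.8689 -368.3671] [ 466.1935  -359.99127]
```

View pics/p2.png

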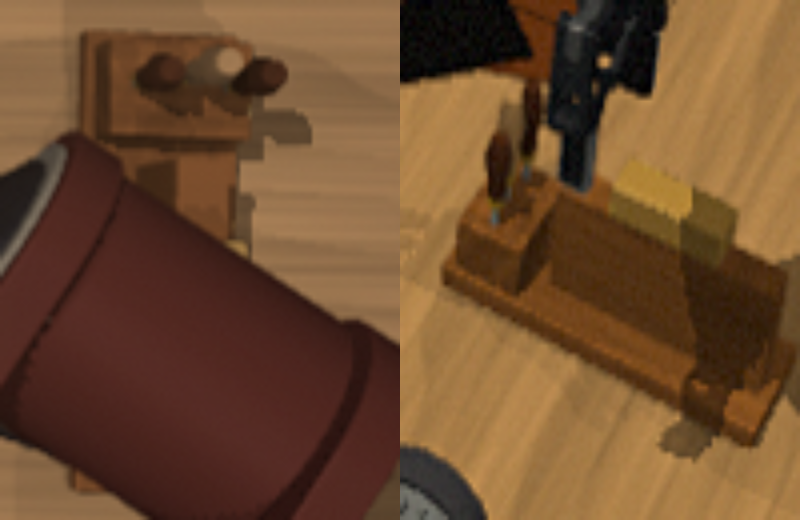

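The wax lies flat on the board, side-view crop (610–735, 165–260), and the fingers are clear of it. Next I'll go above the knob with the fingers closing along x.

Emit:
play_rows(
  slide=[
    [0.43,0.88,0],
    [0.43,0.88,0],
    [0.43,0.88,0],
    [0.43,0.88,0],
    [0.43,0.88,0],
    [0.43,0.88,0],
    [0.43,0.88,0],
    [0.43,0.88,0],
    [0.43,0.88,0],
    [0.43,0.88,0],
  ],
  turn=[
    [0,0,1],
    [0,0,1],
    [0,0,1],
    [0,0,1],
    [0,0,1],
    [0,0,1],
    [0,0,1],
    [0,0,1],
    [0,0,1],
    [0,0,1],
  ],
  fingers=[-1,-1,-1,-1,-1,-1,-1,-1,-1,-1],
)

```text
time: 12.48
position: [0.5302, 0.0308, 0.2269]
orientation: [2.733, 1.547, 0.001]
wrist_force: [0.4, -0.1, -0.8]
grip_width: 0.0852
grip_force: 0.0
```

Emit:
play_rows(
  slide=[
    [0.43,0.88,0],
    [0.43,0.88,0],
    [0.43,0.88,0],
    [0.43,0.88,0],
    [0,0,0],
    [0,0,0],
    [0,0,0],
  ],
  turn=[
    [0,0,1],
    [0,0,1],
    [0,0,1],
    [0,0,0.9],
    [0,0,0],
    [0,0,0],
    [0,0,0],
  ],
  fingers=[-1,-1,-1,-1,-1,-1,-1],
)

```text
time: 13.07
position: [0.5724, 0.1174, 0.2264]
orientation: [2.37, 2.062, -0.001]
wrist_force: [-1.1, -1.1, -0.6]
grip_width: 0.0853
grip_force: 0.0
```

```bash
python3 - <<'E'
from workcell import manip
import numpy as np
o=manip.observe();print(o["time"],o["position"],o["orientation"],o["joint_positions"],"units",((np.array([.574,.122,.118])-o["position"])/.025).round(2),2*np.arctan2(o["orientation"][1],o["orientation"][0]))
E
```

```text
13.0667 [0.57238472 0.1174449  0.2264497 ] [ 2.36955092e+00  2.06230824e+00 -9.91381843e-04] [ 7.53574613e-02 -5.39622920e-02  1.68746206e+00 -5.97533014e-04
  1.50843552e+00  2.13825144e-01] units [ 0.06  0.18 -4.34] 1.4323659852607369
```

Emit:
play_rows(
  slide=[
    [0.06,0.18,-0.4],
    [0,0,-0.7],
    [0,0,-0.8],
    [0,0,-0.8],
    [0,0,-0.7],
    [0,0,-0.5],
    [0,0,-0.3],
    [0,0,-0.14],
    [0,0,0],
  ],
  turn=[
    [0,0,0],
    [0,0,0],
    [0,0,0],
    [0,0,0],
    [0,0,0],
    [0,0,0],
    [0,0,0],
    [0,0,0],
    [0,0,0],
  ],
  fingers=[-1,-1,-1,-1,-1,-1,-1,-1,-1],
)

```text
time: 13.82
position: [0.5736, 0.1224, 0.1174]
orientation: [-2.368, -2.063, 0.001]
wrist_force: [-0.1, -0.0, -1.1]
grip_width: 0.085
grip_force: 0.0
```

Emit:
play_rows(
  slide=[
    [0,0,0],
    [0,0,0],
    [0,0,0],
    [0,0,0],
    [0,0,0],
    [0,0,0],
    [0,0,0],
    [0,0,0],
  ],
  turn=[
    [0,0,0],
    [0,0,0],
    [0,0,0],
    [0,0,0],
    [0,0,0],
    [0,0,0],
    [0,0,0],
    [0,0,0],
  ],
  fingers=[1,1,1,1,1,1,1,1],
)

```text
time: 14.48
position: [0.575, 0.1228, 0.1193]
orientation: [2.367, 2.063, 0.004]
wrist_force: [2.6, -0.1, 4.2]
grip_width: 0.0324
grip_force: 59.8
```

Knob gripped. Now I'll pull up gently to test the latch.

Emit:
play_rows(
  slide=[
    [0,0,0.05],
    [0,0,0.05],
    [0,0,0],
    [0,0,0],
  ],
  turn=[
    [0,0,0],
    [0,0,0],
    [0,0,0],
    [0,0,0],
  ],
  fingers=[1,1,1,1],
)

```text
time: 14.82
position: [0.5749, 0.1227, 0.1199]
orientation: [2.367, 2.063, 0.004]
wrist_force: [6.8, 0.1, -3.1]
grip_width: 0.0328
grip_force: 59.7
```

Emit:
play_rows(
  slide=[
    [0,0,0.06],
    [0,0,0],
    [0,0,0],
    [0,0,0],
  ],
  turn=[
    [0,0,0],
    [0,0,0],
    [0,0,0],
    [0,0,0],
  ],
  fingers=[1,1,1,1],
)

```text
time: 15.15
position: [0.5748, 0.1227, 0.121]
orientation: [2.367, 2.063, 0.004]
wrist_force: [6.3, -0.9, -5.3]
grip_width: 0.0326
grip_force: 59.8
```

Emit:
play_rows(
  slide=[
    [0,0,0.08],
    [0,0,0],
    [0,0,0],
    [0,0,0],
  ],
  turn=[
    [0,0,0],
    [0,0,0],
    [0,0,0],
    [0,0,0],
  ],
  fingers=[1,1,1,1],
)

```text
time: 15.48
position: [0.5747, 0.1227, 0.1222]
orientation: [2.367, 2.063, 0.003]
wrist_force: [7.3, -0.4, -6.4]
grip_width: 0.0328
grip_force: 60.8
```

Emit:
play_rows(
  slide=[
    [0,0,0.08],
    [0,0,0],
    [0,0,0],
    [0,0,0],
  ],
  turn=[
    [0,0,0],
    [0,0,0],
    [0,0,0],
    [0,0,0],
  ],
  fingers=[1,1,1,1],
)

```text
time: 15.82
position: [0.5746, 0.1227, 0.1228]
orientation: [2.367, 2.063, 0.003]
wrist_force: [10.2, 0.2, -12.0]
grip_width: 0.0323
grip_force: 61.6
```

Emit:
play_rows(
  slide=[
    [0,0,0.12],
    [0,0,0],
    [0,0,0],
    [0,0,0],
  ],
  turn=[
    [0,0,0],
    [0,0,0],
    [0,0,0],
    [0,0,0],
  ],
  fingers=[1,1,1,1],
)

```text
time: 16.15
position: [0.5745, 0.1226, 0.1235]
orientation: [2.367, 2.063, 0.003]
wrist_force: [15.1, 1.5, -21.4]
grip_width: 0.0321
grip_force: 62.9
```

The pull stopped dead after about 3 mm and the force kept climbing, so the latch is caught. I'll ease down, then turn the knob about −1.4 rad.

Emit:
play_rows(
  slide=[
    [0,0,-0.2],
    [0,0,-0.18],
    [0,0,0],
    [0,0,0],
    [0,0,0],
    [0,0,0],
    [0,0,0],
    [0,0,0],
    [0,0,0],
    [0,0,0],
  ],
  turn=[
    [0,0,0],
    [0,0,0],
    [0,0,0],
    [0,0,-0.5],
    [0,0,-0.8],
    [0,0,-0.8],
    [0,0,-0.8],
    [0,0,-0.8],
    [0,0,-0.8],
    [0,0,-0.8],
  ],
  fingers=[1,1,1,1,1,1,1,1,1,1],
)

```text
time: 16.98
position: [0.5746, 0.1229, 0.1193]
orientation: [2.845, 1.33, 0.003]
wrist_force: [5.5, 0.4, -0.2]
grip_width: 0.032
grip_force: 65.1
```

Emit:
play_rows(
  slide=[
    [0,0,0],
    [0,0,0],
    [0,0,0],
    [0,0,0],
    [0,0,0],
    [0,0,0],
    [0,0,0],
    [0,0,0],
    [0,0,0],
    [0,0,0],
  ],
  turn=[
    [0,0,-0.8],
    [0,0,-0.8],
    [0,0,-0.8],
    [0,0,-0.8],
    [0,0,-0.8],
    [0,0,-0.8],
    [0,0,-0.8],
    [0,0,-0.8],
    [0,0,-0.8],
    [0,0,-0.8],
  ],
  fingers=[1,1,1,1,1,1,1,1,1,1],
)

```text
time: 17.82
position: [0.5744, 0.1233, 0.1193]
orientation: [-3.14, -0.058, -0.003]
wrist_force: [4.9, 2.4, 0.5]
grip_width: 0.0325
grip_force: 65.1
```

Emit:
play_rows(
  slide=[
    [0,0,0],
    [0,0,0],
    [0,0,0],
  ],
  turn=[
    [0,0,-0.3],
    [0,0,0],
    [0,0,0],
  ],
  fingers=[1,1,1],
)

```text
time: 18.07
position: [0.5744, 0.1233, 0.1193]
orientation: [-3.14, -0.015, -0.003]
wrist_force: [5.4, 1.5, 0.0]
grip_width: 0.0329
grip_force: 65.1
```

The knob turned −1.42 rad. Now I'll raise the cover along the hinge arc, 15° first, watching the force.

Emit:
play_rows(
  slide=[
    [0,0,0.19],
    [0,0,0.19],
    [-0.01,0,0.19],
    [-0.01,0,0.19],
    [-0.01,0,0.19],
    [-0.02,0,0.19],
    [-0.03,0,0.19],
    [-0.03,0,0.19],
    [-0.03,0,0.19],
    [-0.04,0,0.19],
  ],
  turn=[
    [0.01,-0.25,0],
    [0.01,-0.25,0],
    [0.01,-0.25,0],
    [0.01,-0.25,0],
    [0.01,-0.25,0],
    [0.01,-0.25,0],
    [0.01,-0.25,0],
    [0.01,-0.25,0],
    [0.01,-0.25,0],
    [0.01,-0.25,0],
  ],
  fingers=[1,1,1,1,1,1,1,1,1,1],
)

```text
time: 18.9
position: [0.5696, 0.1231, 0.1668]
orientation: [-3.104, -0.015, -0.412]
wrist_force: [5.2, 1.5, -0.6]
grip_width: 0.0322
grip_force: 64.8
```

```bash
python3 - <<'E'
from h import *
S=manip.snapshot("side");o=manip.observe();print({k:o[k].round(3) for k in("position","orientation","wrist_force","moment","joint_positions")},o["grip_width"])
s=cv2.resize(S["color"][150:330,180:350],None,fx=3.3,fy=3.3)
cv2.imwrite("pics/u1.png",s[:,:,::-1])
E
```

```text
{'position': array([0.569, 0.123, 0.168]), 'orientation': array([-3.104, -0.015, -0.415]), 'wrist_force': array([ 6.43 ,  1.006, -0.344]), 'moment': array([ 0.154, -0.68 , -0.029]), 'joint_positions': array([ 0.092, -0.206,  1.942, -0.014,  1.14 ,  1.657])} 0.03226369930399795
```

View pics/u1.png

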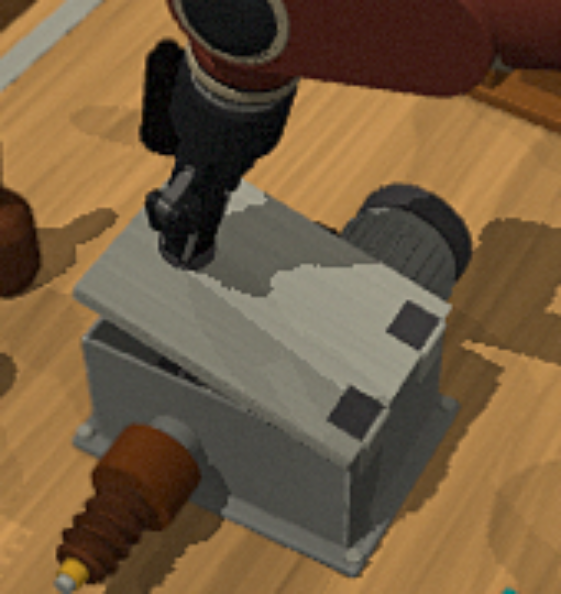

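The cover is rising with the knob still in the fingers, and the latch is free (a gap shows at crop (150,350)). Continuing to 40°.

Emit:
play_rows(
  slide=[
    [-0.04,0,0.16],
    [-0.04,0,0.16],
    [-0.05,0,0.15],
    [-0.05,0,0.15],
    [-0.05,0,0.15],
    [-0.05,0,0.15],
    [-0.06,0,0.15],
    [-0.06,0,0.15],
    [-0.06,0,0.14],
    [-0.07,0,0.14],
  ],
  turn=[
    [0.01,-0.21,0],
    [0.01,-0.21,0],
    [0.01,-0.21,0],
    [0.01,-0.21,0],
    [0.01,-0.21,0],
    [0.01,-0.21,0],
    [0.01,-0.21,0],
    [0.01,-0.21,0],
    [0.01,-0.21,0],
    [0.01,-0.21,0],
  ],
  fingers=[1,1,1,1,1,1,1,1,1,1],
)

```text
time: 19.78
position: [0.5563, 0.1226, 0.2042]
orientation: [-3.033, -0.014, -0.747]
wrist_force: [5.6, -0.5, 0.1]
grip_width: 0.0323
grip_force: 64.8
```

Emit:
play_rows(
  slide=[
    [-0.07,0,0.14],
    [-0.07,0,0.14],
    [-0.08,0,0.14],
    [-0.08,0,0.14],
    [-0.08,0,0.14],
    [-0.09,0,0.13],
    [-0.09,0,0.13],
    [-0.09,0,0.13],
    [-0.09,0,0.13],
    [-0.1,0,0.13],
  ],
  turn=[
    [0.01,-0.21,0],
    [0.01,-0.21,0],
    [0.01,-0.21,0],
    [0.01,-0.21,0],
    [0.01,-0.21,0],
    [0.01,-0.21,0],
    [0.01,-0.21,0],
    [0.01,-0.21,0],
    [0.01,-0.21,0],
    [0.01,-0.21,0],
  ],
  fingers=[1,1,1,1,1,1,1,1,1,1],
)

```text
time: 20.62
position: [0.535, 0.1218, 0.238]
orientation: [-2.926, -0.014, -1.072]
wrist_force: [4.2, -4.0, -0.3]
grip_width: 0.0325
grip_force: 64.8
```

Emit:
play_rows(
  slide=[
    [0,0,0],
    [0,0,0],
    [0,0,0],
    [0,0,0],
    [0,0,0],
    [0,0,0],
  ],
  turn=[
    [0,0,0],
    [0,0,0],
    [0,0,0],
    [0,0,0],
    [0,0,0],
    [0,0,0],
  ],
  fingers=[1,1,1,1,1,1],
)

```text
time: 21.12
position: [0.5351, 0.1218, 0.2378]
orientation: [-2.927, -0.014, -1.071]
wrist_force: [4.0, -3.6, 1.9]
grip_width: 0.0324
grip_force: 64.9
```

```bash
python3 - <<'E'
from h import *
T=manip.snapshot("top");S=manip.snapshot("side");o=manip.observe();print({k:o[k].round(3) for k in("position","orientation","wrist_force","moment","dq")},o["grip_width"])
s=cv2.resize(S["color"],(400,300));t=cv2.resize(T["color"],(400,300))
cv2.imwrite("pics/u2.png",np.hstack([s,t])[:,:,::-1])
E
```

```text
{'position': array([0.535, 0.122, 0.238]), 'orientation': array([-2.927, -0.014, -1.071]), 'wrist_force': array([ 4.119, -2.488,  0.853]), 'moment': array([-0.582, -0.338, -0.469]), 'dq': array([-0.002,  0.001, -0.001,  0.   , -0.001,  0.   ])} 0.03257352877409663
```

View pics/u2.png

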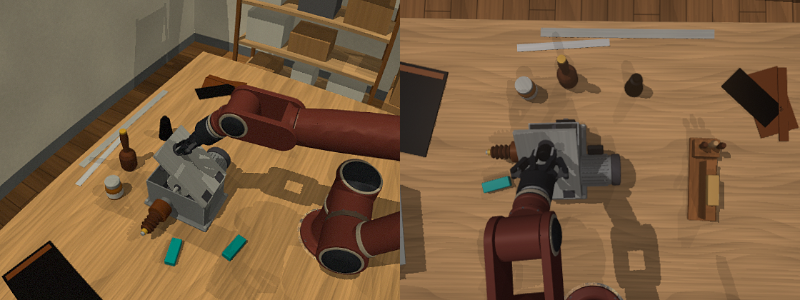

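The cover stands open about 40° in the fingers, the bystanders are untouched, and the wax is in plain view on the board. I'll check the wax numerically, then hand in if it's good.

```bash
python3 - <<'E'
from h import *
T=manip.snapshot("top")
t=T["color"]
hs=cv2.cvtColor(t,cv2.COLOR_RGB2HSV);m=((hs[...,0]>=15)&(hs[...,2]>110)).astype(np.uint8);m[:,:422]=0;m[:,446:]=0;m[:225]=0;m[305:]=0
c=max(cv2.findContours(m,0,1)[0],key=cv2.contourArea)
P=np.array([onz(T,p[0],.114)[:2] for p in c],np.float32)*1000;r=cv2.minAreaRect(P);print(r)
w,h=sorted(r[1])
if abs(r[0][0]-421)<40 and abs(r[0][1]+352)<8 and w<40 and 80<h<100: print("ok",manip.sign_off())
E
```

```text
((422.6419677734375, -351.08563232421875), (29.335996627807617, 90.15855407714844), 89.2765884399414)
the job is handed in; nothing more can be done
ok None
```

The job is handed in: the wax bar lies flat and lengthwise on the stand's board, and the latch, caught when I pulled up on the knob, came free with about a −1.4 rad turn. The fingers now hold the cover about 40° open; the judge returned no verdict.

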